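# Line up reagent bottles by height for the label reader

## Robot

A 6-joint arm with a two-finger parallel gripper is mounted at the origin on the work surface. World frame = base frame: x ahead of the robot, y to its left, z up, the work surface at z = 0. Lengths are in m, angles in degrees, forces in N, time in s.
With the tool pointing down it reaches from about 0.35 to 0.875 m from the base axis. Payload 4.2 kg.
Tool frame: the origin (TCP) lies on the front face of the gripper's body, between the roots of the fingers; the fingertips stand 70 mm ahead of it and the grasp point (between the pads) lies 51 mm ahead of it (r.nose_length is the distance from the TCP to the fingertips, in m); z points along the fingers, y is the direction in which the jaws open and shut (so a half turn about z gives the same grasp; the last joint's range is limited). The gripper opens to 87 mm and grips with 3 to 60 N. Pads are 19 mm wide; open, the fingers measure 117 mm over their backs; the gripper's body (75 mm by 190 mm) begins 51 mm behind the grasp point.
Start: joints at [84.03, 22.042, 0.453, 0, -68.411, -14.817], TCP at [0.222, 0.584, 0.292] pointing down, gripper open.
Joint ranges: [-179.83, 179.83], [-69.29, 118.12], [-61.27, 80.66], [-181.25, 117.63], [-171.15, -9.14], [-177.46, 177.46]. Speed limits (degrees/s): [159.86, 159.86, 180, 180, 180, 180].

## Interface

Orientations are given as a 3x3 rotation matrix whose columns are the frame's x, y, z axes.
In Python, from station import telemetry, capture, order, r gives the robot as it stands.
- The arm moves only by the tool drive_tool, never from a script. Its argument "series" is a list of rows, each a list of 4 numbers: the shift along the tool's x, y, z as a fraction of full scale, then the turn about the tool's z as a fraction of full scale. In form: [[dx, dy, dz, turn], ...]. A call has 1 to 10 rows; each row is the pose to reach, as a shift and turn from the pose commanded when the call began, along the tool's axes at that moment; what a row does not reach only later rows make up. Full scale, the value 1, is 0.12 m for a shift and 2 rad for a turn. A row lasts 1/8 s, in which the tool goes at most 62.5 mm and 10.7 degrees, less where a joint would pass 70% of its speed; a pose out of reach is approached as far as the arm can. A call with a number of a shift or a turn outside -1 to 1 is refused whole. A call with a gripper value outside its range is refused whole. "fingers" is the finger opening in mm, from 0 to 87, set as the call begins (left out, the last holds). The fingers move at their own pace and stop on an object; the grip force is fixed at half the most. Time passes only in rows, so rows that repeat a pose let the fingers close. It gives the time, the measured TCP pose, the force and the opening at its end, in the units of the state.
- telemetry.sense(): the state, without advancing time (a new reading comes with each control period).
- capture(name): name is "side" or "top" or "wrist"; returns a dict with "color" (480x640x3 uint8, blue, green, red), "fx", "fy", "cx", "cy" (pixels), "k1" (the pictures are not rectified: a ray, as slopes to the right and down, at radius r is drawn at 1 + k1 r^2 times it, then the intrinsics apply), "eye" and "attitude" of the camera in the world; the wrist camera has in their place "mount" (4x4, takes a point from camera to tool coordinates, whose origin is the TCP and whose axes are the flange's). Camera axes: x right, y up, looking along -z (the intrinsics and any distortion apply to the point x, -y, -z); pixel columns grow to the right and rows downward; lengths in m; the calibration is good to about 2 mm. A picture is of the moment at which its call begins: read the wrist's pose just before it. There is no depth.
- order.finish_job(): hands the job in, once; it reports no verdict.
The state is a dict: "time_s": time; "joints": joint angles; "joint_velocities": joint speeds; "effort": joint torques, N m; "tcp_pos": TCP position; "ee_rot": TCP orientation; "wrist_force": force on the tool from outside, world axes, zero at the start; "moment": the same for the moment, N m; "gripper_width": opening from 0.0 (shut) to 1.0 (fully open).
Only numpy, scipy, OpenCV 4.12 (cv2) and the standard library are available. Lean on these libraries where they do the work, as an engineer would, in place of code of your own. Each camera call takes 0.05 s, during which the arm holds its last target. There are 200 camera calls.

## Task

Stand the four reagent bottles in the row of wells in order of height, the shortest in the well next to the label reader and the tallest in the well farthest from it, so that none hides the label of the one behind. Each bottle must stand upright and flat on the floor of its own well; do not tip any bottle over on the way, and leave the box of pipette tips where it is.

Things in the scene. Friction and masses are not known exactly. Their poses are not given: they have to be found in the camera images.
- bottle_p: The shortest of four loose, closed, straight-sided round reagent bottles (white plastic, blank paper label, purple screw cap): 70 mm tall with its cap, 40 mm in diameter, the cap (top 17 mm) 2 mm narrower; about 80 g (varies). Origin: centre of its underside; z runs up its axis. Starts upright on the steel bench tray (3 mm above the work surface). They start in a loose shuffled row on the robot's side of the wells.
- bottle_q: The second shortest of four loose, closed, straight-sided round reagent bottles (white plastic, blank paper label, purple screw cap): 88 mm tall with its cap, 34 mm in diameter, the cap (top 17 mm) 2 mm narrower; about 80 g (varies). Origin: centre of its underside; z runs up its axis. Starts upright on the steel bench tray (3 mm above the work surface). They start in a loose shuffled row on the robot's side of the wells.
- bottle_r: The second tallest of four loose, closed, straight-sided round reagent bottles (white plastic, blank paper label, purple screw cap): 106 mm tall with its cap, 44 mm in diameter, the cap (top 17 mm) 2 mm narrower; about 140 g (varies). Origin: centre of its underside; z runs up its axis. Starts upright on the steel bench tray (3 mm above the work surface). They start in a loose shuffled row on the robot's side of the wells.
- bottle_s: The tallest of four loose, closed, straight-sided round reagent bottles (white plastic, blank paper label, purple screw cap): 124 mm tall with its cap, 38 mm in diameter, the cap (top 17 mm) 2 mm narrower; about 130 g (varies). Origin: centre of its underside; z runs up its axis. Starts upright on the steel bench tray (3 mm above the work surface). They start in a loose shuffled row on the robot's side of the wells.
- well_a: One of four identical shallow round wells (white rings, 68 mm outside, 60 mm inside, wall 7 mm high) fixed in a straight row, 76 mm apart, on a flat grey strip (84 x 314 mm, 4 mm thick). Order along the row: a, b, c, d; this is an end one. Origin: centre of the well's floor (top of the strip, 7 mm above the work surface), where a bottle comes to rest; y axis along the row, d to a. Fixed.
- well_b: One of four identical shallow round wells (white rings, 68 mm outside, 60 mm inside, wall 7 mm high) fixed in a straight row, 76 mm apart, on a flat grey strip (84 x 314 mm, 4 mm thick). Order along the row: a, b, c, d; this is a middle one. Origin: centre of the well's floor (top of the strip, 7 mm above the work surface), where a bottle comes to rest; y axis along the row, d to a. Fixed.
- well_c: One of four identical shallow round wells (white rings, 68 mm outside, 60 mm inside, wall 7 mm high) fixed in a straight row, 76 mm apart, on a flat grey strip (84 x 314 mm, 4 mm thick). Order along the row: a, b, c, d; this is a middle one. Origin: centre of the well's floor (top of the strip, 7 mm above the work surface), where a bottle comes to rest; y axis along the row, d to a. Fixed.
- well_d: One of four identical shallow round wells (white rings, 68 mm outside, 60 mm inside, wall 7 mm high) fixed in a straight row, 76 mm apart, on a flat grey strip (84 x 314 mm, 4 mm thick). Order along the row: a, b, c, d; this is an end one. Origin: centre of the well's floor (top of the strip, 7 mm above the work surface), where a bottle comes to rest; y axis along the row, d to a. Fixed.
- reader: Label reader: purple box head (64 x 64 mm, from 48 to 93 mm above its foot) on a short steel post and a black 70 x 70 mm foot. Fixed. Stands at one end of the row of wells, in line with it (its centre 101 mm from the centre of the nearest well); which end varies. Origin: centre of its underside, z up.
- tip_box: Box of pipette tips, clear with a yellow tray and white tips, 76 x 76 x 56 mm, loose, 0.3 kg; stands in line at the other end of the row (centre 101 mm from the nearest well). A bystander: leave it where it is. Origin: centre of its underside, z up.
Not all that is in view belongs to the job. What is shaped like the bottle_q but green is not meant.

How it is judged:
By the outcome, as a careful person would: the job done as asked, in the order asked, and still so for the second after the job is handed in, with the robot touching nothing.
It also fails if it takes over 112 s, if anything falls off the work surface, if the arm or the gripper's body presses on something with over 40 N, if the wrist force passes 120 N, or if a joint passes its speed limit or range.

## Working session

There is one attempt and no reset: what is moved stays moved. The work goes in short steps, Python scripts to look and compute and a tool call to move; the robot and the scene stay as the last step left them, time stands still between calls to the robot, and variables do not carry over. Pictures are saved under pics/ and viewed, about 12 in all and at most 16, crops included, and the job is handed in when it is done.

Besides the shell and the picture viewer there is one more tool, called after "Emit:" as name([rows], argument=value, ...), one row to a line, values as JSON. drive_tool: Moves the arm, as the interface text tells. Shift numbers are shares of 0.12 m and turn numbers shares of 2 rad, none past 1 either way. Its arguments: {"type":"object","properties":{"series":{"type":"array","items":{"type":"array","items":{"type":"number","minimum":-1,"maximum":1}}},"fingers":{"type":"number"}},"required":["series"]}

```bash
ls; mkdir -p pics; python3 - <<'E'
from station import telemetry, capture, order, r
import cv2, json, numpy as np
s=telemetry.sense(); print(s)
for n in("top","side"):
    c=capture(n); cv2.imwrite(f"pics/{n}0.png",c["color"]); print(n,{k:v for k,v in c.items() if k!="color"})
E
```

```text
pics
{'time_s': 0.0, 'joints': array([ 8.40293277e+01,  2.20904736e+01,  3.80933629e-01, -2.85817872e-02,
       -6.84125987e+01, -1.48166140e+01]), 'joint_velocities': array([ 0.00691059,  0.11257506, -0.05105613, -0.03596267,  0.06184361,
        0.06978771]), 'effort': array([ 4.36150804e-04, -3.90663385e+01,  1.87401921e+01,  4.21971291e+00,
        1.10018224e-02, -1.91658751e-04]), 'tcp_pos': array([0.22162975, 0.58390375, 0.29117142]), 'ee_rot': array([[ 9.34839155e-01, -3.55070820e-01, -6.83075497e-04],
       [-3.55071463e-01, -9.34836865e-01, -2.07186465e-03],
       [ 9.70945237e-05,  2.17940082e-03, -9.99997620e-01]]), 'wrist_force': array([-0.29460424, -0.11845801,  0.741946  ]), 'moment': array([-0.04485404,  0.0209782 ,  0.00550288]), 'gripper_width': 1.0010859596621327}
top {'fx': 564.5925389963603, 'fy': 564.5925389963603, 'cx': 320.2917364694847, 'cy': 231.45685380972083, 'k1': -0.15950064239584788, 'eye': array([0.43217797, 0.04223718, 0.90395071]), 'attitude': array([[-0.02520429,  0.99100973, -0.13139431],
       [-0.99967738, -0.02457221,  0.00642998],
       [ 0.00314353,  0.13151398,  0.99130933]])}
side {'fx': 437.9541524209099, 'fy': 437.9541524209099, 'cx': 314.4590018393057, 'cy': 240.88319437495596, 'k1': -0.06814635654528245, 'eye': array([0.41368009, 0.49667089, 0.46797033]), 'attitude': array([[-0.9597997 ,  0.17516955, -0.2193175 ],
       [-0.28068319, -0.60237344,  0.74723704],
       [-0.00121787,  0.77875662,  0.62732499]])}
```

View pics/top0.png

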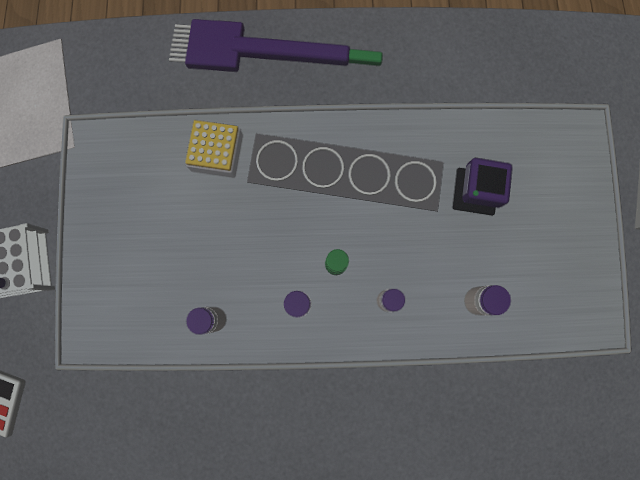

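View pics/side0.png

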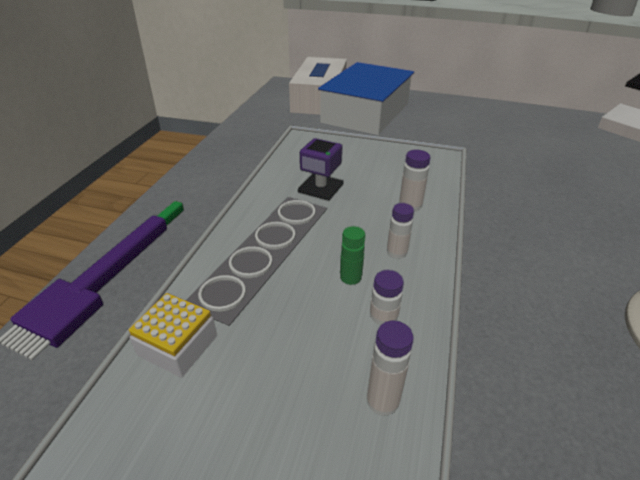

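The top view shows purple caps at (201,320), (297,303), (393,299) and (495,300), and a green decoy at (337,261). The wells run from (276,160) to (415,181). The reader is on the right at (485,185) and the tip box is on the left. Next I'll compute positions.

```bash
cat > h.py <<'E'
import numpy as np, cv2
def ray(c,uv,R=None,eye=None):
    R=c["attitude"] if R is None else R; eye=c["eye"] if eye is None else eye
    K=np.array([[c["fx"],0,c["cx"]],[0,c["fy"],c["cy"]],[0,0,1]])
    p=cv2.undistortPoints(np.array([[uv]],float),K,np.array([c["k1"],0,0,0,0.]))[0,0]
    return np.array(eye),np.array(R)@np.array([p[0],-p[1],-1])
def onz(c,uv,z,**k):
    e,d=ray(c,uv,**k); return e+d*(z-e[2])/d[2]
def blobs(img,lo,hi,amin):
    m=cv2.inRange(cv2.cvtColor(img,cv2.COLOR_BGR2HSV),lo,hi)
    cs,_=cv2.findContours(m,cv2.RETR_EXTERNAL,cv2.CHAIN_APPROX_NONE)
    return [c for c in cs if cv2.contourArea(c)>amin]
E
python3 - <<'E'
from h import *
from station import capture,telemetry
c=capture("top"); im=c["color"]
H=lambda v:np.round(v,4)
for lo,hi,n in(((120,80,30),(150,255,255),"purple"),((50,100,30),(80,255,255),"green")):
    for b in blobs(im,lo,hi,150):
        (u,v),ax,a=cv2.fitEllipse(b)
        if v<230: continue
        for z,nm in((.073,'p'),(.091,'q'),(.109,'r'),(.127,'s')):
            w=onz(c,(u,v),z); dd=np.mean(ax)/c["fx"]*(c["eye"][2]-z)
            print(n,(round(u),round(v)),nm,H(w[:2]),"dia",round(dd,4), "rad",round(np.hypot(*w[:2]),3))
cap=im[100:240,240:450]
hsv=cv2.cvtColor(cap,cv2.COLOR_BGR2HSV); m=cv2.inRange(hsv,(0,0,140),(180,60,255))
cs,_=cv2.findContours(m,cv2.RETR_EXTERNAL,cv2.CHAIN_APPROX_NONE)
for b in cs:
    if len(b)<60: continue
    (u,v),ax,a=cv2.fitEllipse(b); u+=240;v+=100
    print("well",round(u,1),round(v,1),np.round(ax,1),H(onz(c,(u,v),.014)))
for uv in((188,122),(238,127),(234,170),(186,164)): print("tip",H(onz(c,uv,.059)))
for uv in((455,169),(453,209),(494,214)): print("foot",H(onz(c,uv,.01)))
E
```

```text
purple (199, 321) p [0.4145 0.2184] dia 0.0364 rad 0.469
purple (199, 321) q [0.4149 0.2146] dia 0.0356 rad 0.467
purple (199, 321) r [0.4153 0.2108] dia 0.0348 rad 0.466
purple (199, 321) s [0.4157 0.2069] dia 0.0341 rad 0.464
purple (296, 303) p [0.437  0.0747] dia 0.0363 rad 0.443
purple (296, 303) q [0.4369 0.074 ] dia 0.0355 rad 0.443
purple (296, 303) r [0.4368 0.0733] dia 0.0347 rad 0.443
purple (296, 303) s [0.4367 0.0726] dia 0.0339 rad 0.443
purple (393, 300) p [ 0.4386 -0.0677] dia 0.0311 rad 0.444
purple (393, 300) q [ 0.4385 -0.0653] dia 0.0305 rad 0.443
purple (393, 300) r [ 0.4384 -0.0629] dia 0.0298 rad 0.443
purple (393, 300) s [ 0.4382 -0.0605] dia 0.0291 rad 0.442
purple (495, 300) p [ 0.4333 -0.2207] dia 0.0424 rad 0.486
purple (495, 300) q [ 0.4332 -0.215 ] dia 0.0415 rad 0.484
purple (495, 300) r [ 0.4332 -0.2093] dia 0.0406 rad 0.481
purple (495, 300) s [ 0.4332 -0.2036] dia 0.0397 rad 0.479
green (336, 261) p [0.4978 0.0142] dia 0.0328 rad 0.498
green (336, 261) q [0.4963 0.0148] dia 0.0321 rad 0.497
green (336, 261) r [0.4949 0.0154] dia 0.0314 rad 0.495
green (336, 261) s [0.4935 0.016 ] dia 0.0307 rad 0.494
well 415.2 181.1 [38.5 39.7] [ 0.6286 -0.1192  0.014 ]
well 368.8 173.8 [39.  39.7] [ 0.6422 -0.0443  0.014 ]
well 322.5 166.8 [39.  39.7] [0.6555 0.0302 0.014 ]
well 276.3 160.0 [38.3 39.9] [0.6688 0.1049 0.014 ]
tip [0.7229 0.2404 0.059 ]
tip [0.7118 0.1611 0.059 ]
tip [0.6429 0.1672 0.059 ]
tip [0.6548 0.2423 0.059 ]
foot [ 0.6486 -0.1872  0.01  ]
foot [ 0.5821 -0.1797  0.01  ]
foot [ 0.5724 -0.2476  0.01  ]
```

Emit:
drive_tool([
  [0.3, 0.3, 0, 0.09],
  [0.6, 0.6, 0, 0.18],
  [0.9, 0.9, 0, 0.27],
  [1, 1, 0, 0.36],
  [1, 1, 0, 0.45],
  [1, 1, 0, 0.54],
  [1, 1, 0, 0.63],
  [1, 1, 0, 0.693],
  [1, 1, 0, 0.693],
  [1, 1, 0, 0.693],
], fingers=87)

```text
time_s: 1.4
tcp_pos: [0.2913, 0.4294, 0.2921]
ee_rot: [[-0.175, -0.985, -0.0], [-0.985, 0.175, -0.0], [0.0, 0.0, -1.0]]
wrist_force: [0.3, 0.1, 0.3]
gripper_width: 1.003
```

```bash
cat > go.py <<'E'
import sys,numpy as np
from station import telemetry
# go.py x y z : shares along the tool axes from the measured pose; yaw error to row frame
P=dict(s=(.4157,.2069),p=(.437,.0747),q=(.4385,-.0653),r=(.4332,-.2093),W1=(.6286,-.1192),W2=(.6422,-.0443),W3=(.6555,.0302),W4=(.6688,.1049))
s=telemetry.sense(); R=s["ee_rot"]; t=s["tcp_pos"]
ty=np.degrees(np.arctan2(R[1,1],R[0,1]))
print("t",s["time_s"],"tcp",np.round(t,4),"yaw y",round(ty,1),"turn",round(np.radians((ty-169.8+180)%360-180)/2,3),"z",np.round(R[:,2],3),"w",round(s["gripper_width"]*87,1),"F",np.round(s["wrist_force"],1),"J",np.round(s["joints"]))
for n in sys.argv[1:]:
    k,z=n.split(":"); print(n,np.round(R.T@(np.array([*P[k],float(z)])-t)/.12,3))
E
python3 go.py s:.2 s:.131
```

```text
t 1.4 tcp [0.2913 0.4294 0.2921] yaw y 169.9 turn 0.001 z [-0. -0. -1.] w 87.2 F [0.3 0.1 0.3] J [ 74.  12. -14.  -0. -64. -84.]
s:.2 [ 1.644 -1.346  0.768]
s:.131 [ 1.644 -1.346  1.343]
```

Emit:
drive_tool([
  [0.3, -0.25, 0, 0],
  [0.6, -0.5, 0, 0],
  [0.9, -0.75, 0, 0],
  [1, -1, 0, 0],
  [1, -1, 0, 0],
])

```text
time_s: 2.02
tcp_pos: [0.3893, 0.2891, 0.2922]
ee_rot: [[-0.179, -0.984, 0.0], [-0.984, 0.179, -0.0], [-0.0, -0.0, -1.0]]
wrist_force: [0.6, 0.6, 0.5]
gripper_width: 1.003
```

Emit:
drive_tool([
  [0.25, -0.15, 0, 0],
  [0.5, -0.3, 0, 0],
  [0.644, -0.346, 0, 0],
  [0.644, -0.346, 0.3, 0],
  [0.644, -0.346, 0.6, 0],
  [0.644, -0.346, 0.6, 0],
])

```text
time_s: 2.78
tcp_pos: [0.414, 0.2061, 0.2182]
ee_rot: [[-0.176, -0.984, -0.005], [-0.984, 0.176, -0.004], [0.005, 0.004, -1.0]]
wrist_force: [-0.0, 0.5, 0.5]
gripper_width: 1.002
```

```bash
python3 go.py s:.2 s:.131; python3 - <<'E'
from station import capture
import cv2
cv2.imwrite("pics/w1.png",capture("wrist")["color"])
E
```

```text
t 2.775 tcp [0.414  0.2061 0.2182] yaw y 169.8 turn 0.0 z [-0.005 -0.004 -1.   ] w 87.2 F [-0.   0.5  0.5] J [ 47.  11. -28.  -0. -52. -57.]
s:.2 [-0.009 -0.014  0.152]
s:.131 [-0.012 -0.016  0.727]
```

View pics/w1.png

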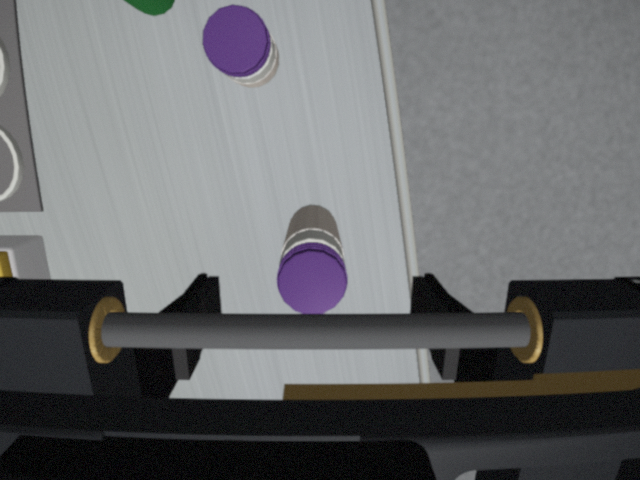

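The wrist view shows s's cap at about (313,279), between the fingers. I'll check its position with the wrist calibration.

```bash
cat > wr.py <<'E'
import sys
from h import *
from station import capture,telemetry
z=float(sys.argv[1]); s=telemetry.sense(); c=capture("wrist"); M=c["mount"]; R=s["ee_rot"]
for b in blobs(c["color"],(120,80,30),(150,255,255),1500):
    (u,v),_=cv2.minEnclosingCircle(b)
    w=onz(c,(u,v),z,R=R@M[:3,:3],eye=s["tcp_pos"]+R@M[:3,3])
    print((round(u),round(v)),"world",np.round(w,4),"tool mm",np.round(R.T@(w-s["tcp_pos"])*1e3,1))
E
python3 wr.py .127
```

```text
(314, 274) world [0.4156 0.2056 0.127 ] tool mm [ 1.1 -0.8 93.1]
(239, 38) world [0.4287 0.09   0.127 ] tool mm [112.6 -34.   93.3]
```

Emit:
drive_tool([
  [0, -0.01, 0.2, 0],
  [0, -0.01, 0.4, 0],
  [0, -0.01, 0.6, 0],
  [0, -0.01, 0.72, 0],
  [0, -0.01, 0.72, 0],
  [0, -0.01, 0.72, 0],
])

```text
time_s: 3.62
tcp_pos: [0.4174, 0.2075, 0.1353]
ee_rot: [[-0.176, -0.984, 0.002], [-0.984, 0.176, 0.002], [-0.002, -0.002, -1.0]]
wrist_force: [0.4, 0.2, 0.1]
gripper_width: 1.0
```

Emit:
drive_tool([
  [0, 0, 0, 0],
  [0, 0, 0, 0],
  [0, 0, 0, 0],
  [0, 0, 0, 0],
  [0, 0, 0, 0],
  [0, 0, 0, 0],
  [0, 0, 0, 0],
  [0, 0, 0, 0],
], fingers=20)

```text
time_s: 4.62
tcp_pos: [0.4165, 0.2065, 0.1338]
ee_rot: [[-0.177, -0.984, -0.0], [-0.984, 0.177, -0.0], [0.0, 0.0, -1.0]]
wrist_force: [-0.6, -0.4, -0.8]
gripper_width: 0.429
```

Emit:
drive_tool([
  [0, 0, -0.1, 0],
  [0, 0, -0.2, 0],
  [0, 0, -0.35, 0],
  [0, 0, -0.5, 0],
  [0, 0, -0.5, 0],
  [0, 0, -0.5, 0],
])

```text
time_s: 5.38
tcp_pos: [0.4162, 0.2063, 0.1936]
ee_rot: [[-0.177, -0.984, -0.001], [-0.984, 0.177, -0.0], [0.0, 0.001, -1.0]]
wrist_force: [0.9, -0.2, -1.6]
gripper_width: 0.424
```

```bash
python3 go.py W4:.19 W4:.135
```

```text
t 5.375 tcp [0.4162 0.2063 0.1936] yaw y 169.8 turn -0.0 z [-0.001 -0.    -1.   ] w 36.9 F [ 0.9 -0.2 -1.6] J [ 46.  13. -29.  -0. -48. -57.]
W4:.19 [ 0.458 -2.221  0.029]
W4:.135 [ 0.458 -2.222  0.488]
```

Emit:
drive_tool([
  [0.05, -0.12, 0, 0],
  [0.1, -0.3, 0, 0],
  [0.2, -0.5, 0, 0],
  [0.3, -0.7, 0, 0],
  [0.4, -0.85, 0, 0],
  [0.458, -0.95, 0, 0],
  [0.458, -1, 0, 0],
])

```text
time_s: 6.25
tcp_pos: [0.5254, 0.1304, 0.1932]
ee_rot: [[-0.178, -0.984, -0.001], [-0.984, 0.178, -0.001], [0.001, 0.001, -1.0]]
wrist_force: [-0.9, 0.4, -1.7]
gripper_width: 0.432
```

Emit:
drive_tool([
  [0, -0.15, 0, 0],
  [0, -0.35, 0, 0],
  [0, -0.55, 0, 0],
  [0, -0.75, 0, 0],
  [0, -0.9, 0, 0],
  [0, -1, 0, 0],
  [0, -1, 0, 0],
])

```text
time_s: 7.12
tcp_pos: [0.6433, 0.1101, 0.1933]
ee_rot: [[-0.177, -0.984, -0.001], [-0.984, 0.177, -0.0], [0.0, 0.001, -1.0]]
wrist_force: [-0.0, -0.1, -1.3]
gripper_width: 0.43
```

```bash
python3 go.py W4:.19 W4:.138
```

```text
t 7.125 tcp [0.6433 0.1101 0.1933] yaw y 169.8 turn -0.0 z [-0.001 -0.    -1.   ] w 37.4 F [-0.  -0.1 -1.3] J [ 24.  29.  -3.  -0. -58. -34.]
W4:.19 [ 0.005 -0.217  0.028]
W4:.138 [ 0.005 -0.217  0.461]
```

Emit:
drive_tool([
  [0, -0.12, 0, 0],
  [0, -0.217, 0.0, 0],
  [0, -0.217, 0.12, 0],
  [0, -0.217, 0.25, 0],
  [0, -0.217, 0.35, 0],
  [0, -0.217, 0.42, 0],
  [0, -0.217, 0.455, 0],
  [0, -0.217, 0.46, 0],
  [0, -0.217, 0.46, 0],
  [0, -0.217, 0.46, 0],
])

```text
time_s: 8.38
tcp_pos: [0.6689, 0.1054, 0.1392]
ee_rot: [[-0.177, -0.984, 0.001], [-0.984, 0.177, 0.0], [-0.0, -0.001, -1.0]]
wrist_force: [1.0, -0.7, -2.2]
gripper_width: 0.432
```

Emit:
drive_tool([
  [0, 0, 0, 0],
  [0, 0, 0, 0],
  [0, 0, 0, 0],
  [0, 0, 0, 0],
  [0, 0, 0, 0],
  [0, 0, 0, 0],
], fingers=87)

```text
time_s: 9.12
tcp_pos: [0.6687, 0.1053, 0.1386]
ee_rot: [[-0.177, -0.984, -0.0], [-0.984, 0.177, -0.0], [0.0, 0.0, -1.0]]
wrist_force: [0.0, 0.2, -0.0]
gripper_width: 0.973
```

Emit:
drive_tool([
  [0, 0, -0.1, 0],
  [0, 0, -0.3, 0],
  [0, 0, -0.5, 0],
  [0, 0, -0.75, 0],
  [0, 0, -1, 0],
  [0, 0, -1, 0],
])

```text
time_s: 9.88
tcp_pos: [0.67, 0.1057, 0.2631]
ee_rot: [[-0.177, -0.984, 0.008], [-0.984, 0.177, 0.002], [-0.003, -0.007, -1.0]]
wrist_force: [0.5, -1.0, -0.2]
gripper_width: 1.004
```

```bash
python3 wr.py .131; python3 go.py p:.16 p:.097
```

```text
(318, 251) world [0.6692 0.105  0.131 ] tool mm [  1.2   1.6 132.1]
(612, 137) world [0.487  0.0663 0.131 ] tool mm [ 71.5 174.1 130.7]
(116, 212) world [0.7857 0.0597 0.131 ] tool mm [  25.3 -121.1  132.9]
t 9.925 tcp [0.6691 0.1055 0.2608] yaw y 169.8 turn -0.0 z [ 0.004  0.001 -1.   ] w 86.5 F [-0.6  0.  -0.9] J [ 23.  28.   6.  -0. -67. -33.]
p:.16 [0.597 1.86  0.833]
p:.097 [0.598 1.862 1.358]
```

Emit:
drive_tool([
  [0.1, 0.3, 0, 0],
  [0.3, 0.6, 0, 0],
  [0.5, 0.9, 0, 0],
  [0.597, 1, 0, 0],
  [0.597, 1, 0, 0],
])

```text
time_s: 10.55
tcp_pos: [0.5376, 0.0557, 0.2587]
ee_rot: [[-0.177, -0.984, 0.0], [-0.984, 0.177, -0.0], [-0.0, -0.0, -1.0]]
wrist_force: [1.4, 0.5, 0.3]
gripper_width: 1.0
```

Emit:
drive_tool([
  [0, 0.3, 0, 0],
  [0, 0.6, 0.1, 0],
  [0, 0.86, 0.3, 0],
  [0, 0.86, 0.5, 0],
  [0, 0.86, 0.7, 0],
  [0, 0.86, 0.7, 0],
  [0, 0.86, 0.7, 0],
])

```text
time_s: 11.42
tcp_pos: [0.4376, 0.075, 0.1752]
ee_rot: [[-0.177, -0.984, 0.001], [-0.984, 0.177, 0.0], [-0.0, -0.001, -1.0]]
wrist_force: [-0.2, 0.5, -0.0]
gripper_width: 0.997
```

```bash
python3 wr.py .073; python3 go.py p:.099
```

```text
(316, 265) world [0.4369 0.0724 0.073 ] tool mm [  2.7   0.3 102.2]
t 11.475 tcp [0.4375 0.0749 0.1754] yaw y 169.8 turn 0.0 z [ 0.002  0.001 -1.   ] w 87.0 F [ 0.6 -0.1 -0.4] J [ 31.  12. -33.   0. -44. -41.]
p:.099 [0.003 0.005 0.637]
```

Emit:
drive_tool([
  [0.01, 0, 0.2, 0],
  [0.01, 0, 0.4, 0],
  [0.01, 0, 0.55, 0],
  [0.01, 0, 0.637, 0],
  [0.01, 0, 0.637, 0],
  [0.01, 0, 0.637, 0],
])

```text
time_s: 12.22
tcp_pos: [0.4368, 0.0735, 0.099]
ee_rot: [[-0.177, -0.984, 0.002], [-0.984, 0.177, 0.001], [-0.001, -0.001, -1.0]]
wrist_force: [-0.2, 0.7, 0.5]
gripper_width: 1.003
```

Emit:
drive_tool([
  [0, 0, 0, 0],
  [0, 0, 0, 0],
  [0, 0, 0, 0],
  [0, 0, 0, 0],
  [0, 0, 0, 0],
  [0, 0, 0, 0],
  [0, 0, 0, 0],
  [0, 0, 0, 0],
], fingers=20)

```text
time_s: 13.22
tcp_pos: [0.4362, 0.0732, 0.0982]
ee_rot: [[-0.177, -0.984, 0.0], [-0.984, 0.177, 0.0], [-0.0, -0.0, -1.0]]
wrist_force: [0.3, -0.1, -0.0]
gripper_width: 0.455
```

Emit:
drive_tool([
  [0, 0, -0.1, 0],
  [0, 0, -0.25, 0],
  [0, 0, -0.45, 0],
  [0, 0, -0.65, 0],
  [0, 0, -0.85, 0],
  [0, 0, -1, 0],
  [0, 0, -1, 0],
  [0, 0, -1, 0],
])

```text
time_s: 14.22
tcp_pos: [0.4355, 0.0729, 0.2177]
ee_rot: [[-0.177, -0.984, -0.001], [-0.984, 0.177, -0.0], [0.0, 0.001, -1.0]]
wrist_force: [-0.5, 0.5, -1.1]
gripper_width: 0.453
```

```bash
python3 go.py W1:.216 W1:.103
```

```text
t 14.225 tcp [0.4355 0.0729 0.2177] yaw y 169.8 turn -0.0 z [-0.001 -0.    -1.   ] w 39.4 F [-0.5  0.5 -1.1] J [ 31.   9. -30.  -0. -51. -41.]
W1:.216 [ 1.29  -1.868  0.013]
W1:.103 [ 1.29  -1.869  0.955]
```

Emit:
drive_tool([
  [0.1, -0.12, 0, 0],
  [0.25, -0.3, 0, 0],
  [0.4, -0.5, 0, 0],
  [0.6, -0.7, 0, 0],
  [0.75, -0.85, 0, 0],
  [0.8, -0.95, 0, 0],
  [0.8, -1, 0, 0],
])

```text
time_s: 15.1
tcp_pos: [0.5374, -0.0427, 0.2174]
ee_rot: [[-0.178, -0.984, -0.002], [-0.984, 0.178, -0.0], [0.0, 0.002, -1.0]]
wrist_force: [0.2, 0.1, -0.2]
gripper_width: 0.452
```

Emit:
drive_tool([
  [0.1, -0.15, 0, 0],
  [0.25, -0.35, 0, 0],
  [0.4, -0.55, 0, 0],
  [0.49, -0.75, 0, 0],
  [0.49, -0.868, 0, 0],
  [0.49, -0.868, 0, 0],
  [0.49, -0.868, 0, 0],
])

```text
time_s: 15.98
tcp_pos: [0.6287, -0.1181, 0.2179]
ee_rot: [[-0.176, -0.984, -0.001], [-0.984, 0.176, 0.0], [-0.0, 0.001, -1.0]]
wrist_force: [0.0, 0.4, -0.8]
gripper_width: 0.45
```

```bash
python3 go.py W1:.1025
```

```text
t 15.975 tcp [ 0.6287 -0.1181  0.2179] yaw y 169.8 turn 0.0 z [-0.001  0.    -1.   ] w 39.2 F [ 0.   0.4 -0.8] J [  4.  27.  -3.  -0. -60. -14.]
W1:.1025 [ 0.009 -0.002  0.962]
```

Emit:
drive_tool([
  [0.01, 0, 0.15, 0],
  [0.01, 0, 0.35, 0],
  [0.01, 0, 0.55, 0],
  [0.01, 0, 0.7, 0],
  [0.01, 0, 0.82, 0],
  [0.01, 0, 0.9, 0],
  [0.01, 0, 0.94, 0],
  [0.01, 0, 0.96, 0],
  [0.01, 0, 0.96, 0],
  [0.01, 0, 0.96, 0],
])

```text
time_s: 17.23
tcp_pos: [0.6294, -0.1201, 0.1035]
ee_rot: [[-0.177, -0.984, 0.001], [-0.984, 0.177, -0.0], [-0.0, -0.001, -1.0]]
wrist_force: [-0.2, 0.1, -0.7]
gripper_width: 0.453
```

Emit:
drive_tool([
  [0, 0, 0, 0],
  [0, 0, 0, 0],
  [0, 0, 0, 0],
  [0, 0, 0, 0],
  [0, 0, 0, 0],
  [0, 0, 0, 0],
], fingers=87)

```text
time_s: 17.98
tcp_pos: [0.6291, -0.12, 0.103]
ee_rot: [[-0.177, -0.984, -0.0], [-0.984, 0.177, -0.0], [0.0, 0.0, -1.0]]
wrist_force: [-0.4, 0.2, -0.3]
gripper_width: 0.982
```

Emit:
drive_tool([
  [0, 0, -0.1, 0],
  [0, 0, -0.3, 0],
  [0, 0, -0.5, 0],
  [0, 0, -0.75, 0],
  [0, 0, -1, 0],
  [0, 0, -1, 0],
  [0, 0, -1, 0],
])

```text
time_s: 18.85
tcp_pos: [0.6287, -0.12, 0.2229]
ee_rot: [[-0.177, -0.984, -0.0], [-0.984, 0.177, 0.0], [-0.0, 0.0, -1.0]]
wrist_force: [-0.3, -0.4, -0.5]
gripper_width: 0.996
```

```bash
python3 wr.py .077; python3 go.py q:.18 q:.106
```

```text
(314, 246) world [ 0.6296 -0.1202  0.077 ] tool mm [ 1.000e-01 -1.100e+00  1.459e+02]
(314, 77) world [ 0.6111 -0.2211  0.077 ] tool mm [102.8  -0.7 145.9]
(632, 40) world [ 0.4178 -0.2137  0.077 ] tool mm [129.7 190.9 146. ]
t 18.9 tcp [ 0.6285 -0.12    0.2223] yaw y 169.8 turn -0.0 z [-0.002  0.    -1.   ] w 86.6 F [ 0.3 -0.5 -0.3] J [  4.  27.  -3.  -0. -61. -14.]
q:.18 [-0.168  1.639  0.355]
q:.106 [-0.168  1.638  0.972]
```

p is seated. q is next.

Emit:
drive_tool([
  [-0.05, 0.3, 0, 0],
  [-0.1, 0.6, 0, 0],
  [-0.168, 0.9, 0, 0],
  [-0.168, 1, 0, 0],
  [-0.168, 1, 0, 0],
])

```text
time_s: 19.52
tcp_pos: [0.5144, -0.079, 0.2229]
ee_rot: [[-0.176, -0.984, -0.0], [-0.984, 0.176, -0.0], [0.0, 0.0, -1.0]]
wrist_force: [0.1, 0.8, -0.0]
gripper_width: 0.998
```

Emit:
drive_tool([
  [0, 0.3, 0, 0],
  [0, 0.55, 0, 0],
  [0, 0.638, 0, 0],
  [0, 0.638, 0.2, 0],
  [0, 0.638, 0.3, 0],
  [0, 0.638, 0.3, 0],
  [0, 0.638, 0.3, 0],
])

```text
time_s: 20.4
tcp_pos: [0.4401, -0.0654, 0.1874]
ee_rot: [[-0.177, -0.984, 0.001], [-0.984, 0.177, -0.0], [0.0, -0.001, -1.0]]
wrist_force: [-0.4, -0.4, 0.2]
gripper_width: 0.997
```

```bash
python3 wr.py .091; python3 go.py q:.107
```

```text
(317, 268) world [ 0.4387 -0.0687  0.091 ] tool mm [ 3.4  0.9 96.4]
(11, 54) world [ 0.5644 -0.2007  0.091 ] tool mm [ 111.2 -146.1   96.5]
t 20.45 tcp [ 0.4401 -0.0654  0.1875] yaw y 169.8 turn 0.0 z [ 0.001 -0.    -1.   ] w 87.0 F [-0.3 -0.1 -0.3] J [ 13.  11. -32.   0. -46. -23.]
q:.107 [0.002 0.014 0.671]
```

Emit:
drive_tool([
  [0.02, 0.01, 0.2, 0],
  [0.02, 0.01, 0.4, 0],
  [0.02, 0.01, 0.57, 0],
  [0.02, 0.01, 0.67, 0],
  [0.02, 0.01, 0.67, 0],
  [0.02, 0.01, 0.67, 0],
])

```text
time_s: 21.2
tcp_pos: [0.4383, -0.0674, 0.1073]
ee_rot: [[-0.177, -0.984, 0.002], [-0.984, 0.177, 0.0], [-0.0, -0.002, -1.0]]
wrist_force: [-0.5, -0.6, 0.6]
gripper_width: 0.999
```

Emit:
drive_tool([
  [0, 0, 0, 0],
  [0, 0, 0, 0],
  [0, 0, 0, 0],
  [0, 0, 0, 0],
  [0, 0, 0, 0],
  [0, 0, 0, 0],
  [0, 0, 0, 0],
  [0, 0, 0, 0],
  [0, 0, 0, 0],
], fingers=20)

```text
time_s: 22.32
tcp_pos: [0.4377, -0.0675, 0.1066]
ee_rot: [[-0.177, -0.984, 0.0], [-0.984, 0.177, -0.0], [-0.0, -0.0, -1.0]]
wrist_force: [0.5, 0.4, 0.7]
gripper_width: 0.378
```

Emit:
drive_tool([
  [0, 0, -0.1, 0],
  [0, 0, -0.25, 0],
  [0, 0, -0.45, 0],
  [0, 0, -0.6, 0],
  [0, 0, -0.7, 0],
  [0, 0, -0.7, 0],
  [0, 0, -0.7, 0],
])

```text
time_s: 23.2
tcp_pos: [0.4371, -0.0676, 0.1901]
ee_rot: [[-0.177, -0.984, -0.001], [-0.984, 0.177, -0.0], [0.0, 0.001, -1.0]]
wrist_force: [-0.3, 0.3, -1.3]
gripper_width: 0.383
```

```bash
python3 go.py W2:.111
```

```text
t 23.2 tcp [ 0.4371 -0.0676  0.1901] yaw y 169.8 turn -0.0 z [-0.001 -0.    -1.   ] w 33.3 F [-0.3  0.3 -1.3] J [ 12.  11. -32.  -0. -47. -23.]
W2:.111 [-0.494 -1.649  0.656]
```

Emit:
drive_tool([
  [0, -0.12, 0, 0],
  [0, -0.3, 0, 0],
  [0, -0.5, 0, 0],
  [0, -0.7, 0, 0],
  [0, -0.85, 0, 0],
  [-0.1, -0.95, 0, 0],
  [-0.2, -1, 0, 0],
])

```text
time_s: 24.08
tcp_pos: [0.5608, -0.0645, 0.1899]
ee_rot: [[-0.177, -0.984, -0.001], [-0.984, 0.177, -0.0], [0.0, 0.001, -1.0]]
wrist_force: [0.9, -0.1, -0.4]
gripper_width: 0.384
```

Emit:
drive_tool([
  [-0.1, -0.15, 0, 0],
  [-0.2, -0.35, 0, 0],
  [-0.294, -0.55, 0, 0],
  [-0.294, -0.649, 0, 0],
  [-0.294, -0.649, 0, 0],
  [-0.294, -0.649, 0, 0],
])

```text
time_s: 24.82
tcp_pos: [0.6419, -0.0444, 0.1905]
ee_rot: [[-0.177, -0.984, -0.001], [-0.984, 0.177, 0.0], [0.0, 0.001, -1.0]]
wrist_force: [0.2, 0.0, -0.8]
gripper_width: 0.384
```

```bash
python3 go.py W2:.111
```

```text
t 24.825 tcp [ 0.6419 -0.0444  0.1905] yaw y 169.8 turn -0.0 z [-0.001  0.    -1.   ] w 33.4 F [ 0.2  0.  -0.8] J [ 10.  29.  -4.  -0. -57. -21.]
W2:.111 [-0.001 -0.003  0.662]
```

Emit:
drive_tool([
  [0, 0, 0.12, 0],
  [0, 0, 0.27, 0],
  [0, 0, 0.42, 0],
  [0, 0, 0.54, 0],
  [0, 0, 0.61, 0],
  [0, 0, 0.64, 0],
  [0, 0, 0.66, 0],
  [0, 0, 0.66, 0],
  [0, 0, 0.66, 0],
])

```text
time_s: 25.95
tcp_pos: [0.6431, -0.0442, 0.1119]
ee_rot: [[-0.177, -0.984, 0.001], [-0.984, 0.177, 0.0], [-0.0, -0.001, -1.0]]
wrist_force: [-0.5, -0.7, -0.5]
gripper_width: 0.385
```

Emit:
drive_tool([
  [0, 0, 0, 0],
  [0, 0, 0, 0],
  [0, 0, 0, 0],
  [0, 0, 0, 0],
  [0, 0, 0, 0],
  [0, 0, 0, 0],
], fingers=87)

```text
time_s: 26.7
tcp_pos: [0.6429, -0.0442, 0.1114]
ee_rot: [[-0.177, -0.984, -0.0], [-0.984, 0.177, -0.0], [0.0, 0.0, -1.0]]
wrist_force: [0.6, 0.2, 0.3]
gripper_width: 0.958
```

Emit:
drive_tool([
  [0, 0, -0.1, 0],
  [0, 0, -0.3, 0],
  [0, 0, -0.5, 0],
  [0, 0, -0.75, 0],
  [0, 0, -1, 0],
  [0, 0, -1, 0],
  [0, 0, -1, 0],
])

```text
time_s: 27.58
tcp_pos: [0.6424, -0.0442, 0.2313]
ee_rot: [[-0.177, -0.984, -0.0], [-0.984, 0.177, 0.0], [-0.0, 0.001, -1.0]]
wrist_force: [0.1, -0.3, -0.3]
gripper_width: 1.0
```

```bash
python3 wr.py .095; python3 go.py r:.2
```

```text
(313, 250) world [ 0.6438 -0.0448  0.095 ] tool mm [  0.4  -1.5 136.3]
(315, 126) world [ 0.6298 -0.1178  0.095 ] tool mm [ 74.8  -0.6 136.3]
t 27.625 tcp [ 0.6423 -0.0442  0.2307] yaw y 169.8 turn -0.0 z [-0.002  0.    -1.   ] w 86.7 F [ 0.4  0.  -0.7] J [ 10.  26.  -2.  -0. -62. -21.]
r:.2 [1.663 1.47  0.258]
```

Emit:
drive_tool([
  [0.3, 0.3, 0, 0],
  [0.6, 0.6, 0, 0],
  [0.9, 0.9, 0, 0],
  [1, 1, 0, 0],
  [1, 1, 0, 0],
])

```text
time_s: 28.25
tcp_pos: [0.503, -0.1415, 0.2312]
ee_rot: [[-0.178, -0.984, -0.0], [-0.984, 0.178, -0.0], [0.0, 0.0, -1.0]]
wrist_force: [1.1, 0.4, 0.6]
gripper_width: 1.006
```

Emit:
drive_tool([
  [0.3, 0.25, 0, 0],
  [0.55, 0.47, 0, 0],
  [0.663, 0.47, 0, 0],
  [0.663, 0.47, 0.15, 0],
  [0.663, 0.47, 0.25, 0],
  [0.663, 0.47, 0.25, 0],
  [0.663, 0.47, 0.25, 0],
])

```text
time_s: 29.12
tcp_pos: [0.4348, -0.2092, 0.2016]
ee_rot: [[-0.176, -0.984, 0.0], [-0.984, 0.176, -0.0], [0.0, -0.0, -1.0]]
wrist_force: [0.7, -1.3, 0.5]
gripper_width: 0.996
```

```bash
python3 wr.py .109; python3 go.py r:.122
```

```text
(52, 262) world [ 0.5703 -0.2413  0.109 ] tool mm [   7.7 -138.9   92.7]
(317, 267) world [ 0.4333 -0.2143  0.109 ] tool mm [ 5.2  0.6 92.6]
t 29.175 tcp [ 0.4347 -0.2093  0.2018] yaw y 169.8 turn 0.0 z [ 0.001 -0.    -1.   ] w 86.6 F [-0.1  0.4  0.1] J [ -6.  14. -27.   0. -50.  -4.]
r:.122 [0.002 0.013 0.665]
```

Emit:
drive_tool([
  [0.03, 0, 0.2, 0],
  [0.03, 0.01, 0.4, 0],
  [0.03, 0.01, 0.57, 0],
  [0.03, 0.01, 0.665, 0],
  [0.03, 0.01, 0.665, 0],
  [0.03, 0.01, 0.665, 0],
])

```text
time_s: 29.92
tcp_pos: [0.4328, -0.2128, 0.1224]
ee_rot: [[-0.177, -0.984, 0.002], [-0.984, 0.177, -0.0], [0.0, -0.002, -1.0]]
wrist_force: [-0.3, 0.1, -0.7]
gripper_width: 0.999
```

Emit:
drive_tool([
  [0, 0, 0, 0],
  [0, 0, 0, 0],
  [0, 0, 0, 0],
  [0, 0, 0, 0],
  [0, 0, 0, 0],
  [0, 0, 0, 0],
  [0, 0, 0, 0],
  [0, 0, 0, 0],
], fingers=25)

```text
time_s: 30.92
tcp_pos: [0.4323, -0.2128, 0.1217]
ee_rot: [[-0.177, -0.984, 0.0], [-0.984, 0.177, -0.0], [0.0, -0.001, -1.0]]
wrist_force: [0.4, -0.5, 0.2]
gripper_width: 0.5
```

Emit:
drive_tool([
  [0, 0, -0.1, 0],
  [0, 0, -0.25, 0],
  [0, 0, -0.45, 0],
  [0, 0, -0.65, 0],
  [0, 0, -0.85, 0],
  [0, 0, -1, 0],
  [0, 0, -1, 0],
  [0, 0, -1, 0],
])

```text
time_s: 31.92
tcp_pos: [0.4314, -0.2125, 0.241]
ee_rot: [[-0.177, -0.984, -0.001], [-0.984, 0.177, 0.001], [-0.0, 0.002, -1.0]]
wrist_force: [-0.1, 0.1, -1.3]
gripper_width: 0.496
```

```bash
python3 go.py W3:.126
```

```text
t 31.925 tcp [ 0.4314 -0.2125  0.241 ] yaw y 169.8 turn -0.0 z [-0.001  0.001 -1.   ] w 43.2 F [-0.1  0.1 -1.3] J [ -7.  11. -24.  -0. -56.  -3.]
W3:.126 [-2.322 -1.481  0.957]
```

Emit:
drive_tool([
  [-0.12, 0, 0, 0],
  [-0.3, -0.1, 0, 0],
  [-0.5, -0.25, 0, 0],
  [-0.7, -0.4, 0, 0],
  [-0.85, -0.5, 0, 0],
  [-0.95, -0.5, 0, 0],
  [-1, -0.5, 0, 0],
])

```text
time_s: 32.8
tcp_pos: [0.5118, -0.1046, 0.2412]
ee_rot: [[-0.177, -0.984, -0.001], [-0.984, 0.177, 0.0], [0.0, 0.001, -1.0]]
wrist_force: [0.4, 0.0, -1.0]
gripper_width: 0.5
```

Emit:
drive_tool([
  [-0.15, -0.1, 0, 0],
  [-0.35, -0.3, 0, 0],
  [-0.55, -0.5, 0, 0],
  [-0.75, -0.7, 0, 0],
  [-0.9, -0.85, 0, 0],
  [-1, -0.95, 0, 0],
  [-1, -0.98, 0, 0],
])

```text
time_s: 33.67
tcp_pos: [0.6499, -0.0074, 0.2412]
ee_rot: [[-0.176, -0.984, -0.001], [-0.984, 0.176, -0.0], [0.0, 0.001, -1.0]]
wrist_force: [-0.1, -0.4, -0.8]
gripper_width: 0.498
```

Emit:
drive_tool([
  [-0.15, 0, 0, 0],
  [-0.28, 0, 0, 0],
  [-0.32, 0, 0, 0],
  [-0.32, 0, 0, 0],
  [-0.32, 0, 0, 0],
])

```text
time_s: 34.3
tcp_pos: [0.656, 0.0296, 0.2417]
ee_rot: [[-0.177, -0.984, -0.0], [-0.984, 0.177, -0.0], [0.0, 0.0, -1.0]]
wrist_force: [-0.8, 0.0, -0.4]
gripper_width: 0.495
```

```bash
python3 go.py W3:.126
```

```text
t 34.3 tcp [0.656  0.0296 0.2417] yaw y 169.8 turn -0.0 z [-0. -0. -1.] w 43.1 F [-0.8  0.  -0.4] J [ 17.  27.   1.   0. -64. -27.]
W3:.126 [-0.004  0.005  0.964]
```

Emit:
drive_tool([
  [0, 0, 0.15, 0],
  [0, 0, 0.35, 0],
  [0, 0, 0.55, 0],
  [0, 0, 0.7, 0],
  [0, 0, 0.82, 0],
  [0, 0, 0.9, 0],
  [0, 0, 0.94, 0],
  [0, 0, 0.962, 0],
  [0, 0, 0.962, 0],
  [0, 0, 0.962, 0],
])

```text
time_s: 35.55
tcp_pos: [0.6565, 0.0299, 0.1267]
ee_rot: [[-0.177, -0.984, 0.001], [-0.984, 0.177, 0.0], [-0.0, -0.001, -1.0]]
wrist_force: [-0.2, -0.4, -0.7]
gripper_width: 0.5
```

Emit:
drive_tool([
  [0, 0, 0, 0],
  [0, 0, 0, 0],
  [0, 0, 0, 0],
  [0, 0, 0, 0],
  [0, 0, 0, 0],
  [0, 0, 0, 0],
], fingers=87)

```text
time_s: 36.3
tcp_pos: [0.6562, 0.0298, 0.1262]
ee_rot: [[-0.177, -0.984, -0.0], [-0.984, 0.177, 0.0], [-0.0, 0.0, -1.0]]
wrist_force: [-0.0, 0.4, -0.3]
gripper_width: 0.987
```

Emit:
drive_tool([
  [0, 0, -0.1, 0],
  [0, 0, -0.3, 0],
  [0, 0, -0.5, 0],
  [0, 0, -0.75, 0],
  [0, 0, -1, 0],
  [0, 0, -1, 0],
  [0, 0, -1, 0],
])

```text
time_s: 37.17
tcp_pos: [0.6558, 0.0298, 0.2461]
ee_rot: [[-0.177, -0.984, -0.0], [-0.984, 0.177, 0.0], [-0.0, 0.001, -1.0]]
wrist_force: [0.6, 0.1, -1.1]
gripper_width: 1.0
```

Emit:
drive_tool([
  [0, 0.3, 0, 0],
  [0, 0.6, 0, 0],
  [0, 0.9, 0, 0],
  [0, 1, 0, 0],
  [0, 1, 0, 0],
  [0, 1, 0, 0],
])

```text
time_s: 37.92
tcp_pos: [0.5391, 0.0511, 0.2459]
ee_rot: [[-0.177, -0.984, 0.0], [-0.984, 0.177, -0.0], [0.0, -0.0, -1.0]]
wrist_force: [-0.6, -0.2, -0.5]
gripper_width: 1.001
```

```bash
python3 go.py; python3 - <<'E'
from h import *
from station import capture
c=capture("top"); im=c["color"]
for b in blobs(im,(120,80,30),(150,255,255),150):
    (u,v),_=cv2.minEnclosingCircle(b); print(round(u),round(v),[np.round(onz(c,(u,v),z)[:2],3) for z in(.077,.095,.113,.131)])
s=capture("side")["color"]
cv2.imwrite("pics/end.png",np.hstack([im[90:390,170:540],s[120:420,150:520]]))
E
```

```text
t 37.925 tcp [0.5391 0.0511 0.2459] yaw y 169.8 turn -0.0 z [ 0. -0. -1.] w 87.1 F [-0.6 -0.2 -0.5] J [ 23.  16. -15.   0. -58. -33.]
421 173 [array([ 0.627, -0.117]), array([ 0.623, -0.114]), array([ 0.619, -0.11 ]), array([ 0.615, -0.107])]
487 183 [array([ 0.61 , -0.218]), array([ 0.606, -0.213]), array([ 0.602, -0.207]), array([ 0.598, -0.201])]
372 162 [array([ 0.646, -0.044]), array([ 0.641, -0.042]), array([ 0.637, -0.04 ]), array([ 0.632, -0.038])]
267 54 [array([0.825, 0.114]), array([0.816, 0.112]), array([0.808, 0.11 ]), array([0.799, 0.109])]
```

View pics/end.png

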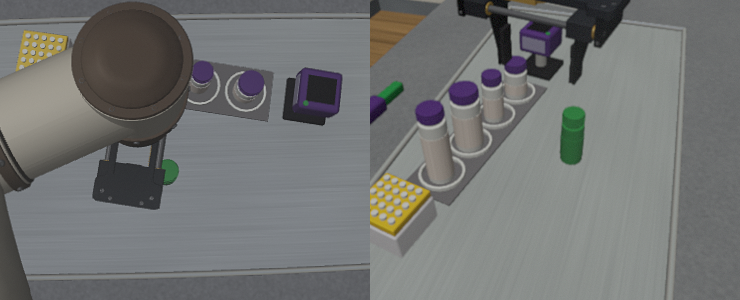

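The side view shows all four bottles upright in their wells, rising in height away from the reader. The green bottle and tip box look undisturbed and the gripper is clear.

```bash
python3 -c "
from station import order; print(order.finish_job())"
```

```text
the job is handed in; nothing more can be done
None
```

I stood the four bottles in the wells in order of height and handed the job in. From the reader outward they are p (shortest), q, r and s (tallest). The last robot clock reading was about 38 s, against the 112 s limit.

- **Position:** The final top view put p and q within about 3 mm of their well centres. Right after placing, the wrist camera put s within about 1 mm of its well centre.
- **Not measured:** The arm hid r and s in the final top view. I checked r only by eye in the side view, plus the tool position when I let it go.
- **Upright:** The side view showed all four standing upright inside their rings, with the gripper open and clear.
- **Bystanders:** The tip box and the green bottle looked unmoved by eye; I did not measure either again.
- **Forces:** Wrist-force readings at the end of each move stayed under about 3 N.
- **Disagreement:** Before I grasped r, the wrist and top cameras differed by about 5 mm on its position. I shifted the grasp about 4 mm towards the wrist reading, and it gripped normally.

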